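# Lock the bench block with the pin in the L-shaped slot

### The job

Lock the steel bench block in its cradle: push the red-knobbed pin along the long leg of the L-shaped slot to the corner, then sideways along the short leg until it stops at the far end. Only push the pin with the fingers, do not lift it out of the slot; leave the block seated and the other things on the bench where they are, and finish with the hand clear.

Things in the scene. Friction and masses are not known exactly. Their poses are not given: they have to be found in the camera images.
- cradle: aluminium plate 240 (x) x 150 (y) mm, fixed on a 3 mm teal mat; origin at its underside's centre, plate top 18 mm higher. An L-shaped slot 19 mm wide, 14 mm deep: long leg along the cradle's +x from slot_start to slot_corner (80 mm), short leg along its +y to slot_end (65 mm). The block sits on the plate on the short leg's +x side, its front face 27 mm from the leg's centre line
- slot_start (a point): where the pin's axis stands, at plate-top height, near the open end of the long leg (1.5 mm short of touching); the axes are those of the cradle
- slot_corner (a point): where the pin's axis stands, at plate-top height, in the corner of the L; the leg's wall stops the pin 1.5 mm beyond this point
- slot_end (a point): where the pin's axis stands, at plate-top height, at the far end of the short leg; the slot's end stops the pin 1.5 mm beyond this point
- pin: loose pin, 0.34 kg: brass collar 48 mm across, 20 mm tall, sliding on the plate; red knob 24 mm across on it (top 42 mm over the plate); foot 16 mm across reaching 12 mm into the slot, 1.5 mm play each side. Origin on its axis at the collar's underside; round, yaw means nothing. Starts in the long leg's first 30 mm. A few N of friction; stays where left; pushed low, at the collar, it stays flat
- block: dark steel bench block, 90 x 90 x 20 mm, 1.3 kg, loose on the cradle plate between a 12 mm high back fence and two 8 mm side lips; origin at the centre of its underside, 72 mm along the cradle's +x from the cradle's origin
- pot: small amber pot with white lid, 31 mm across, 24 mm tall, standing on the cradle plate; origin at its underside or handle axis; leave alone
- mallet: rawhide mallet, about 240 mm long, lying at the right side of the mat; origin at its underside or handle axis; leave alone
- hammer: hammer, about 240 mm long, lying at the left side of the mat; origin at its underside or handle axis; leave alone
- scriber: black-handled pointed tool, 150 mm long, lying on the bench; origin at its underside or handle axis; leave alone
- spool: copper spool, 44 mm across, 32 mm tall, standing on the bench; origin at its underside or handle axis; leave alone
Things that resemble listed ones, but are neither listed nor needed, are in the scene too. There is more than one size of the pin; the one meant has the size given above.

How it is judged:
By the outcome, as a careful person would: the job done as asked, in the order asked, and still so for the second after the job is handed in, with the robot touching nothing.
It also fails if it takes over 48 s, if anything falls off the work surface, if the arm or the gripper's body presses on something with over 40 N, if the wrist force passes 120 N, or if a joint passes its speed limit or range.

### The arm

A 6-joint arm with a two-finger parallel gripper is mounted at the origin on the work surface. World frame = base frame: x ahead of the robot, y to its left, z up, the work surface at z = 0. Lengths are in m, angles in rad, forces in N, time in s.
With the tool pointing down it reaches from about 0.35 to 0.975 m from the base axis. Payload 4.9 kg.
Tool frame: the origin (TCP) lies on the centre line of the jaws, within the pads' length; the fingertips stand manip.tcp_to_tips ahead of it and the grasp point (between the pads) is the TCP (manip.tcp_to_tips is the distance from the TCP to the fingertips, in m); y points along the fingers, z is the direction in which the jaws open and shut, and the axes are right-handed (so a half turn about y gives the same grasp; the last joint's range is limited). The gripper opens to 85 mm and grips with 20 to 120 N. Pads are 22 mm wide; open, the fingers measure 114 mm over their backs; the gripper's body (76 mm by 85 mm) begins 54 mm behind the grasp point. The pads swing forward as they close: fully open they stand 13 mm farther back than shut.
Start: joints at [-1.236, 0.053, 1.613, -0, 1.476, -0.119], TCP at [0.274, -0.562, 0.25] pointing down, gripper open.
Joint ranges: [-3.01, 3.01], [-1.01, 2.22], [0.06, 2.58], [-1.02, 4.17], [0.09, 2.62], [-3.14, 3.14]. Speed limits (rad/s): [2.57, 2.57, 3.14, 3.14, 3.14, 3.14].

### API

Orientations are given as a unit quaternion [w, x, y, z].
In Python, from plant import manip gives the robot as it stands.
- The arm moves only by the tool apply_moves, never from a script. Its argument "moves" is a list of rows, each a list of 7 numbers: the gripper's target within -1 to 1 (shut at 1, half-way at 0, fully open at -1), then the shift along the tool's x, y, z in mm, then the turn, a rotation vector about the tool's x, y, z in degrees. A call has 1 to 20 rows; each row shifts and turns the commanded pose from where the row before left it, along the tool's axes as they then stand; what a row does not reach is not made up. A row lasts 1/10 s, in which the tool goes at most 50 mm and 8.59 degrees, less where a joint would pass 70% of its speed; a pose out of reach is approached as far as the arm can. A call with a gripper value outside its range is refused whole. The fingers move at their own pace and stop on an object; the grip force is fixed at half the most. Time passes only in rows, so rows that do not move let the fingers close. It gives the time, the measured TCP pose, the force and the opening at its end, in the units of the state.
- manip.state(): the state, without advancing time (a new reading comes with each control period).
- manip.grab_frame(name): name is "side" or "top" or "wrist"; returns the picture (400x640x3 uint8, blue, green, red); there is no depth.
- manip.calibration(name): a dict with "mtx" (3x3 intrinsics, pixels), "distortion" ([k1, k2, p1, p2, k3] as OpenCV has them; the pictures are not rectified), "T" (4x4, takes a point from camera to world coordinates); the wrist camera has in their place "T_tool_cam" (4x4, takes a point from camera to tool coordinates, whose origin is the TCP and whose axes are the tool frame's). Camera axes: x right, y down, z forward; pixel columns grow to the right and rows downward; lengths in m; the calibration is good to about 2 mm. A picture is of the moment at which its call begins: read the wrist's pose just before it. calibration takes no time and is no camera call.
- manip.job_done(): hands the job in, once; it reports no verdict.
The state is a dict: "time": time; "joint_pos": joint angles; "joint_vel": joint speeds; "joint_efforts": joint torques, N m; "tool_pos": TCP position; "tool_rot": TCP orientation; "contact_force": force on the tool from outside, world axes, zero at the start; "ft_torque": the same for the moment, N m; "gripper_width": opening from 0.0 (shut) to 1.0 (fully open).
Only numpy, scipy, OpenCV 4.12 (cv2) and the standard library are available. Lean on these libraries where they do the work, as an engineer would, in place of code of your own. Each camera call takes 0.05 s, during which the arm holds its last target. There are 200 camera calls.

## Working session

There is one attempt and no reset: what is moved stays moved. The work goes in short steps, Python scripts to look and compute and a tool call to move; the robot and the scene stay as the last step left them, time stands still between calls to the robot, and variables do not carry over. Pictures are saved under pics/ and viewed, about 8 in all and at most 12, crops included, and the job is handed in when it is done.

Besides the shell and the picture viewer there is one more tool, called as name(argument=value, ...) on one line, values as JSON. apply_moves: Moves the arm, as the interface text tells. Its arguments: {"type":"object","properties":{"moves":{"type":"array","items":{"type":"array","items":{"type":"number"}}}},"required":["moves"]}

```bash
mkdir -p pics; python3 - <<'E'
from plant import manip
import cv2,numpy as np
np.set_printoptions(precision=4,suppress=True)
print(manip.tcp_to_tips if hasattr(manip,'tcp_to_tips') else None); print(manip.state())
for n in('top','side'):
    cv2.imwrite(f'pics/{n}0.png',manip.grab_frame(n)); print(n,manip.calibration(n))
print(manip.calibration('wrist'))
E
```

```text
0.019
{'time': 0.0, 'joint_pos': array([-1.236 ,  0.0533,  1.6143,  0.    ,  1.476 , -0.119 ]), 'joint_vel': array([-0.0023,  0.0004,  0.0007, -0.0002, -0.0006,  0.    ]), 'joint_efforts': array([  0.001 , -39.368 , -37.0177,  -0.0001,   0.007 ,  -0.    ]), 'tool_pos': array([ 0.2738, -0.5612,  0.2491]), 'tool_rot': array([ 0.159 , -0.1591,  0.6897, -0.6883]), 'contact_force': array([-0.3578, -0.1977, -0.1132]), 'ft_torque': array([-0.0071,  0.0604,  0.0708]), 'gripper_width': 0.9965602638659328}
top {'mtx': array([[379.2283,   0.    , 310.6525],
       [  0.    , 379.2283, 198.1187],
       [  0.    ,   0.    ,   1.    ]]), 'distortion': array([-0.0897,  0.    ,  0.    ,  0.    ,  0.    ]), 'T': array([[ 0.0044, -0.9911,  0.1333,  0.3332],
       [-0.9998, -0.0015,  0.0217, -0.015 ],
       [-0.0213, -0.1334, -0.9908,  1.0758],
       [ 0.    ,  0.    ,  0.    ,  1.    ]])}
side {'mtx': array([[404.5476,   0.    , 319.8117],
       [  0.    , 404.5476, 200.0576],
       [  0.    ,   0.    ,   1.    ]]), 'distortion': array([-0.0231,  0.    ,  0.    ,  0.    ,  0.    ]), 'T': array([[-0.6671, -0.4728,  0.5757, -0.1786],
       [-0.7447,  0.4424, -0.4997,  0.5704],
       [-0.0184, -0.7621, -0.6473,  0.7828],
       [ 0.    ,  0.    ,  0.    ,  1.    ]])}
{'mtx': array([[293.5502,   0.    , 316.8528],
       [  0.    , 293.5502, 197.3812],
       [  0.    ,   0.    ,   1.    ]]), 'distortion': array([-0.0483,  0.    ,  0.    ,  0.    ,  0.    ]), 'T_tool_cam': array([[-0.0001,  0.946 ,  0.3242, -0.0835],
       [ 0.0004, -0.3242,  0.946 , -0.1233],
       [ 1.    ,  0.0002, -0.0003,  0.0005],
       [ 0.    ,  0.    ,  0.    ,  1.    ]])}
```

View pics/top0.png

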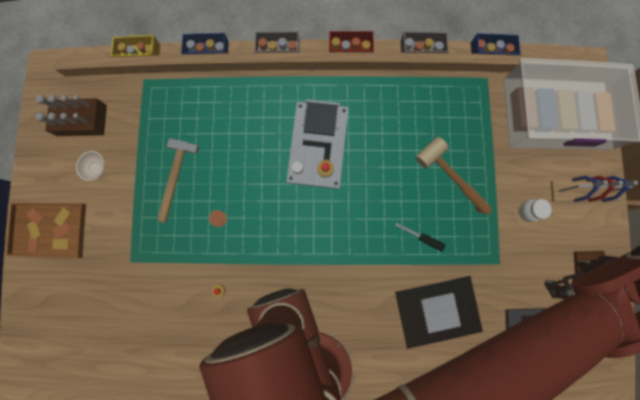

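View pics/side0.png

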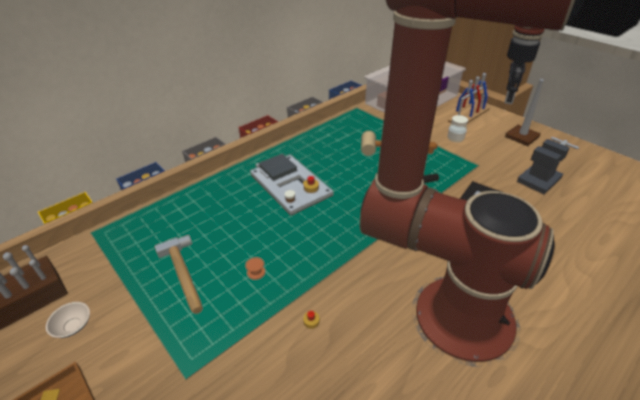

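Candidates for the pin are (326,169) in the cradle slot, about 18 px across, and (218,291) on the bench, about 13 px. The orange disc at (218,218) is the spool. I choose the one in the slot and check it in a close crop.

```bash
cat > h.py <<'E'
import cv2,numpy as np
from scipy.spatial.transform import Rotation as R
from plant import manip
np.set_printoptions(precision=4,suppress=True)
def toolT(s):
    T=np.eye(4);q=s['tool_rot'];T[:3,:3]=R.from_quat(q[[1,2,3,0]]).as_matrix();T[:3,3]=s['tool_pos'];return T
def camT(n,s=None):
    c=manip.calibration(n);return c['T'] if n!='wrist' else toolT(s)@c['T_tool_cam']
def px2w(n,uv,z,s=None):
    c=manip.calibration(n);T=camT(n,s)
    p=cv2.undistortPoints(np.array(uv,float).reshape(-1,1,2),c['mtx'],c['distortion']).reshape(-1,2)
    d=np.c_[p,np.ones(len(p))]@T[:3,:3].T
    return T[:3,3]+d*((z-T[2,3])/d[:,2])[:,None]
def w2px(n,P,s=None):
    c=manip.calibration(n);Ti=np.linalg.inv(camT(n,s))
    r,_=cv2.Rodrigues(Ti[:3,:3]);return cv2.projectPoints(np.array(P,float).reshape(-1,1,3),r,Ti[:3,3],c['mtx'],c['distortion'])[0].reshape(-1,2)
E
python3 - <<'E'
from h import *
im=cv2.imread('pics/top0.png')[90:200,265:370]
cv2.imwrite('pics/c0.png',cv2.resize(im,None,fx=5,fy=5,interpolation=cv2.INTER_CUBIC))
print(toolT(manip.state()))
print(px2w('top',[(297,100),(349,106),(338,187),(288,183)],0.021),px2w('top',[(326,168)],0.041))
E
```

```text
[[-0.8988 -0.0006  0.4384  0.2738]
 [-0.4384  0.0017 -0.8988 -0.5613]
 [-0.0002 -1.     -0.0018  0.2492]
 [ 0.      0.      0.      1.    ]]
[[ 0.7651  0.0495  0.021 ]
 [ 0.7462 -0.1024  0.021 ]
 [ 0.5068 -0.0687  0.021 ]
 [ 0.5182  0.0724  0.021 ]] [[ 0.5571 -0.0346  0.041 ]]
```

View pics/c0.png

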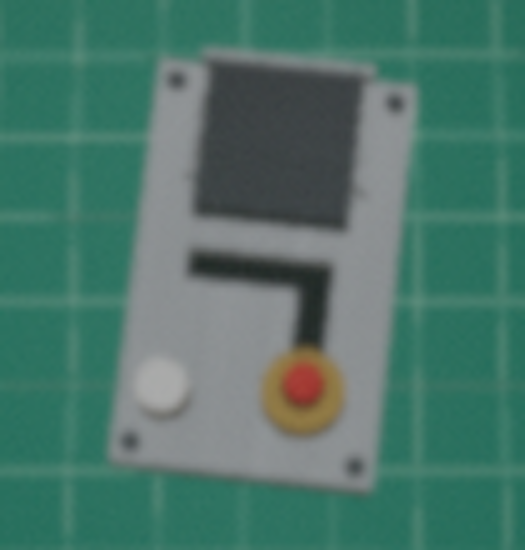

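The pin in the slot shows a collar of about 16 px (48 mm) with a red knob, so it is the right one. The pot is at the lower left of the plate. Next I fit the cradle's pose.

```bash
python3 - <<'E'
from h import *
def crop(l): return [(265+(u+.5)/5-.5,90+(v+.5)/5-.5) for u,v in l]
P=px2w('top',crop([(160,58),(416,84),(374,492),(110,462)]),.021)[:,:2]
M=np.array([(120,75),(120,-75),(-120,-75),(-120,75)])/1000
c=P.mean(0);H=(P-c).T@M; th=np.arctan2(H[1,0]-H[0,1],H[0,0]+H[1,1])
Rm=np.array([[np.cos(th),-np.sin(th)],[np.sin(th),np.cos(th)]])
print('c',c,'yaw',np.degrees(th),'res',(P-c)@Rm-M)
f=lambda l,z:(px2w('top',crop(l),z)[:,:2]-c)@Rm
print('slot outer,inner,end,end',f([(331,264),(302,287),(188,252),(190,278)],.021)*1e3)
print('pin knob',f([(303,384)],.063)*1e3,'pot',f([(161,386)],.045)*1e3,'blockfront',f([(195,213),(345,229)],.041)*1e3)
s=manip.state();T=toolT(s)
t=np.degrees(np.arctan2(-T[1,0],-T[0,0]));print('tool yaw',t)
g=np.r_[c+Rm@[-.14,-.03],.25];print('goal',g,'tool shift mm',T[:3,:3].T@(g-T[:3,3])*1e3)
E
```

```text
c [ 0.6329 -0.0111] yaw -6.241748729840437 res [[ 0.0011  0.0003]
 [ 0.001  -0.0001]
 [-0.0014 -0.0001]
 [-0.0007 -0.0001]]
slot outer,inner,end,end [[  7.6363 -37.1537]
 [ -7.6874 -22.0848]
 [  5.9038  45.254 ]
 [ -9.2955  42.3134]]
pin knob [[-73.3452 -29.0466]] pot [[-79.0414  49.3596]] blockfront [[ 23.2576  42.4294]
 [ 23.0092 -42.8537]]
tool yaw 26.000280777406147
goal [ 0.4904 -0.0257  0.25  ] tool shift mm [-429.4638   -0.0071 -386.3629]
```

apply_moves(moves=[[1,0,0,0,0,8.06,0],[1,0,0,0,0,8.06,0],[1,0,0,0,0,8.06,0],[1,0,0,0,0,8.06,0],[1,-11,0,-40,0,0,0],[1,-11,0,-40,0,0,0],[1,-11,0,-40,0,0,0],[1,-11,0,-40,0,0,0],[1,-11,0,-40,0,0,0],[1,-11,0,-40,0,0,0],[1,-11,0,-40,0,0,0],[1,-11,0,-40,0,0,0],[1,-11,0,-40,0,0,0],[1,-11,0,-40,0,0,0],[1,-11,0,-40,0,0,0],[1,-11,0,-40,0,0,0],[1,-11,0,-40,0,0,0],[1,-14,0,-36,0,0,0],[1,0,0,0,0,0,0],[1,0,0,0,0,0,0]])

```text
time: 2.1
tool_pos: [0.4903, -0.0254, 0.2497]
tool_rot: [0.038, -0.037, -0.706, 0.706]
contact_force: [0.7, -0.7, 0.5]
gripper_width: 0.001
```

```bash
python3 - <<'E'
from h import *
s=manip.state();np.save('s1.npy',s,allow_pickle=True)
cv2.imwrite('pics/w1.png',manip.grab_frame('wrist'))
T=toolT(s);print(T,np.degrees(np.arctan2(-T[1,0],-T[0,0])),s['gripper_width'])
E
```

```text
[[-0.9943 -0.0013 -0.1067  0.4903]
 [ 0.1067 -0.0002 -0.9943 -0.0254]
 [ 0.0013 -1.      0.0003  0.2497]
 [ 0.      0.      0.      1.    ]] -6.126019015726416 0.0005593645575116876
```

View pics/w1.png

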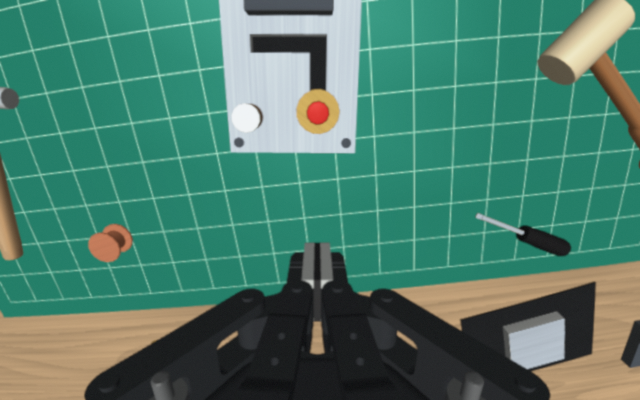

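The wrist view shows the pin at (318,112), the slot corner at about (318,44), the short-leg end at about (252,44), the front plate corners at (231,153) and (355,153), and the pot at (246,117).

```bash
python3 - <<'E'
from h import *
s=np.load('s1.npy',allow_pickle=True).item();T=toolT(s)
c=np.array([.6329,-.0111]);th=np.radians(-6.24);Rm=np.array([[np.cos(th),-np.sin(th)],[np.sin(th),np.cos(th)]])
f=lambda l,z:(px2w('wrist',l,z,s)[:,:2]-c)@Rm*1e3
print('front corners',f([(231,153),(355,153)],.021))
print('slot: outer,outer-end,inner-end,inner',f([(326.5,35),(250.5,36),(250.5,52),(309.5,52.5)],.021))
print('collar L,R edges',f([(296.5,111),(339.5,111)],.041),'knob',f([(318,112)],.063))
print('pot',f([(245,117)],.045),'tcp',(T[:2,3]-c)@Rm*1e3)
print('block front', f([(245,13),(333,13)],.021))
E
```

```text
front corners [[-120.7935   73.8643]
 [-120.6659  -76.178 ]]
slot: outer,outer-end,inner-end,inner [[  7.8704 -40.2651]
 [  7.1203  41.9442]
 [ -8.9147  42.8947]
 [ -9.6626 -21.842 ]]
collar L,R edges [[-70.9918  -7.8317]
 [-70.8901 -54.7108]] knob [[-70.976  -31.1893]]
pot [[-76.9913  48.0104]] tcp [-140.2035  -29.71  ]
block front [[ 29.6017  46.5301]
 [ 29.2739 -46.9261]]
```

apply_moves(moves=[[1,0,34,1,0,0,0],[1,0,34,0,0,0,0],[1,0,34,0,0,0,0],[1,0,34,0,0,0,0],[1,0,34,0,0,0,0],[1,0,32,0,0,0,0],[1,-10,0,0,0,0,0],[1,-10,0,0,0,0,0],[1,-5,0,0,0,0,0],[1,-5,0,0,0,0,0],[1,-5,0,0,0,0,0],[1,-5,0,0,0,0,0],[1,-5,0,0,0,0,0],[1,-5,0,0,0,0,0],[1,-5,0,0,0,0,0]])

```text
time: 3.65
tool_pos: [0.5447, -0.0328, 0.0489]
tool_rot: [-0.039, 0.038, 0.706, -0.706]
contact_force: [-6.1, -0.0, 4.8]
gripper_width: -0.002
```

```bash
cat >> h.py <<'E'
c0=np.array([.6329,-.0111]);th=np.radians(-6.24);Rm=np.array([[np.cos(th),-np.sin(th)],[np.sin(th),np.cos(th)]])
def rep(s):
    T=toolT(s);print(s['time'],'tcp cradle',(T[:2,3]-c0)@Rm*1e3,T[2,3],'F cradle',s['contact_force'][:2]@Rm,s['contact_force'][2])
E
python3 - <<'E'
from h import *
s=manip.state();rep(s)
im=manip.grab_frame('wrist');cv2.imwrite('pics/w2.png',im)
E
```

```text
3.65 tcp cradle [-85.3047 -31.2015] 0.04893103564794301 F cradle [-6.0494 -0.6615] 4.837604804310153
```

View pics/w2.png

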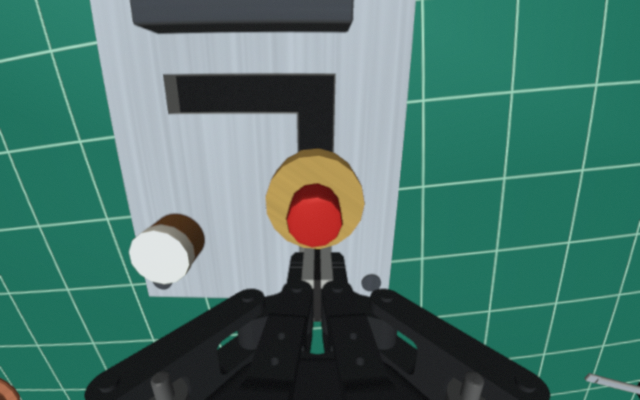

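```bash
python3 - <<'E'
from h import *
s=manip.state();f=lambda l,z:(px2w('wrist',l,z,s)[:,:2]-c0)@Rm*1e3
print('collar',f([(267,202),(364,202),(315,149)],.041),'inner corner',f([(298,113),(335,74)],.021),'knob',f([(315,221)],.063),'pot',f([(161,258)],.045))
E
```

```text
collar [[-47.8242  -7.9574]
 [-47.8015 -54.1521]
 [-22.5598 -30.8615]] inner corner [[ -7.9182 -22.2907]
 [ 10.2829 -40.3868]] knob [[-48.0604 -30.9575]] pot [[-76.3483  46.5867]]
```

apply_moves(moves=[[1,-5,0,0,0,0,0],[1,-5,0,0,0,0,0],[1,-5,0,0,0,0,0],[1,-5,0,0,0,0,0],[1,-5,0,0,0,0,0],[1,-5,0,0,0,0,0],[1,-5,0,0,0,0,0],[1,-5,0,0,0,0,0],[1,-4,0,0,0,0,0],[1,-2,0,0,0,0,0],[1,-1,0,0,0,0,0],[1,0,0,0,0,0,0]])

```text
time: 4.9
tool_pos: [0.5919, -0.0381, 0.0483]
tool_rot: [-0.038, 0.039, 0.706, -0.706]
contact_force: [-4.1, 0.6, 3.3]
gripper_width: 0.001
```

```bash
python3 - <<'E'
from h import *
rep(manip.state())
E
```

```text
4.9 tcp cradle [-37.8595 -31.3041] 0.04830230152448686 F cradle [-4.1548  0.1868] 3.3409006921832822
```

apply_moves(moves=[[1,-0.7,0,0,0,0,0],[1,-0.7,0,0,0,0,0],[1,0,0,0,0,0,0]])

```text
time: 5.2
tool_pos: [0.5931, -0.0383, 0.0483]
tool_rot: [-0.038, 0.038, 0.706, -0.706]
contact_force: [-4.3, 0.9, 3.8]
gripper_width: 0.0
```

```bash
python3 - <<'E'
from h import *
s=manip.state();rep(s)
cv2.imwrite('pics/w3.png',manip.grab_frame('wrist')[0:300])
E
```

```text
5.2 tcp cradle [-36.6263 -31.3282] 0.048254483552020576 F cradle [-4.3482  0.4278] 3.799574697941212
```

View pics/w3.png

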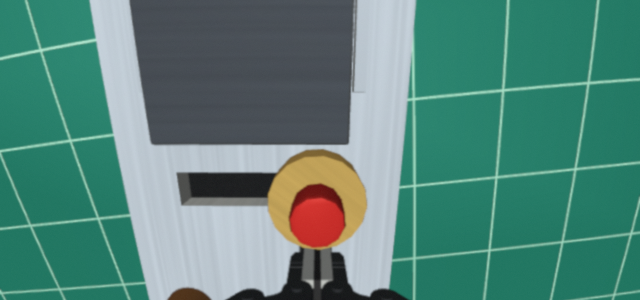

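The pin is at the corner. I back off, lift over it and go round to its -y side.

apply_moves(moves=[[1,8,0,0,0,0,0],[1,12,0,0,0,0,0],[1,0,-30,0,0,0,0],[1,0,-30,0,0,0,0],[1,0,0,27,0,0,0],[1,0,0,28,0,0,0],[1,-28,0,0,0,0,0],[1,-29,0,0,0,0,0],[1,0,0,0,0,0,0],[1,0,30,0,0,0,0],[1,0,30,0,0,0,0],[1,0,0,0,0,0,0],[1,0,0,-6,0,0,0],[1,0,0,0,0,0,0]])

```text
time: 6.65
tool_pos: [0.6255, -0.0906, 0.0503]
tool_rot: [0.037, -0.039, -0.706, 0.706]
contact_force: [1.1, -0.8, 0.0]
gripper_width: 0.001
```

```bash
python3 - <<'E'
from h import *
s=manip.state();rep(s)
cv2.imwrite('pics/w4.png',manip.grab_frame('wrist'))
E
```

```text
6.65 tcp cradle [  1.2877 -79.7948] 0.05030749126023254 F cradle [ 1.1427 -0.7101] 0.019676066191348984
```

View pics/w4.png

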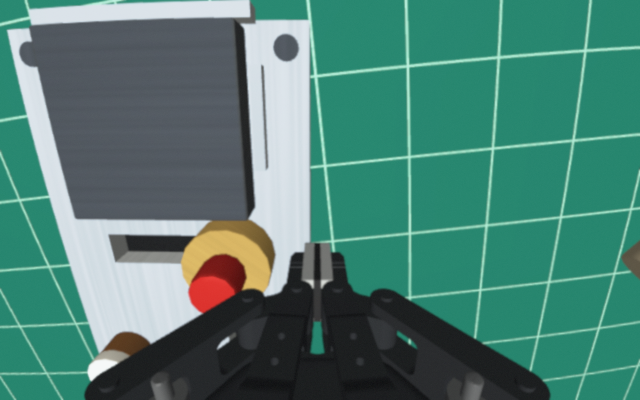

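The finger knuckles bulge towards the knob in this orientation. I therefore raise, turn the tool 90° so the flat pad side pushes as it did on the first leg, and lower again.

apply_moves(moves=[[1,0,-40,0,0,0,0],[1,0,0,0,0,-8.2,0],[1,0,0,0,0,-8.2,0],[1,0,0,0,0,-8.2,0],[1,0,0,0,0,-8.2,0],[1,0,0,0,0,-8.2,0],[1,0,0,0,0,-8.2,0],[1,0,0,0,0,-8.2,0],[1,0,0,0,0,-8.2,0],[1,0,0,0,0,-8.2,0],[1,0,0,0,0,-8.2,0],[1,0,0,0,0,-8,0],[1,0,0,0,0,0,0],[1,0,0,0,0,0,0]])

```text
time: 8.1
tool_pos: [0.6253, -0.0912, 0.0897]
tool_rot: [-0.472, 0.471, -0.526, 0.528]
contact_force: [-0.1, -0.6, 0.8]
gripper_width: 0.001
```

```bash
python3 - <<'E'
from h import *
s=manip.state();rep(s);print(toolT(s)[:3,:3].T@np.r_[Rm[:,1],0],s['joint_pos'])
E
```

```text
8.1 tcp cradle [  1.1484 -80.4445] 0.08973376280853687 F cradle [-0.0393 -0.5918] 0.8190026093185558
[-1.     -0.0004 -0.0028] [-0.2625  0.2125  1.7186 -0.0001  1.2082 -0.1508]
```

apply_moves(moves=[[1,0,21,0,0,0,0],[1,0,20,0,0,0,0],[1,-5,0,0,0,0,0],[1,-5,0,0,0,0,0],[1,-5,0,0,0,0,0],[1,-5,0,0,0,0,0],[1,-5,0,0,0,0,0],[1,-5,0,0,0,0,0],[1,-5,0,0,0,0,0],[1,-5,0,0,0,0,0]])

```text
time: 9.1
tool_pos: [0.6299, -0.0518, 0.0486]
tool_rot: [-0.472, 0.472, -0.525, 0.527]
contact_force: [-0.6, -5.9, 3.8]
gripper_width: 0.002
```

```bash
python3 - <<'E'
from h import *
s=manip.state();rep(s)
cv2.imwrite('pics/w5.png',manip.grab_frame('wrist'))
E
```

```text
9.1 tcp cradle [  1.4773 -40.7473] 0.048614223577692336 F cradle [ 0.0438 -5.9022] 3.7742767155859003
```

View pics/w5.png

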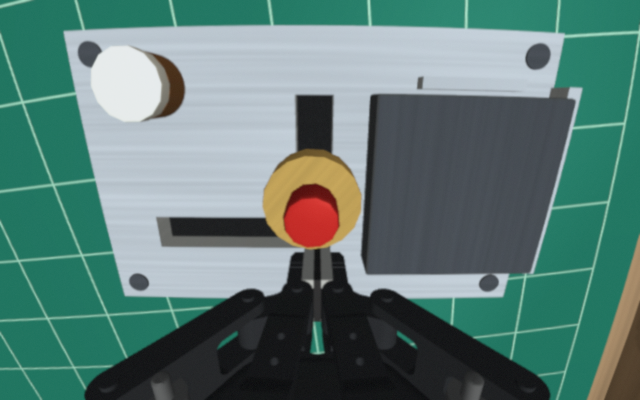

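The pin is halfway along the short leg, at (312,205), with the block and pot undisturbed. I keep pushing.

apply_moves(moves=[[1,-5,0,0,0,0,0],[1,-5,0,0,0,0,0],[1,-5,0,0,0,0,0],[1,-5,0,0,0,0,0],[1,-5,0,0,0,0,0],[1,-5,0,0,0,0,0],[1,-4,0,0,0,0,0],[1,-2,0,0,0,0,0],[1,-1,0,0,0,0,0],[1,0,0,0,0,0,0]])

```text
time: 10.15
tool_pos: [0.6337, -0.0149, 0.0482]
tool_rot: [-0.472, 0.472, -0.526, 0.527]
contact_force: [0.2, -4.9, 4.2]
gripper_width: 0.001
```

apply_moves(moves=[[1,-1,0,0,0,0,0],[1,0,0,0,0,0,0]])

```text
time: 10.35
tool_pos: [0.6337, -0.014, 0.0481]
tool_rot: [-0.472, 0.472, -0.526, 0.527]
contact_force: [-0.4, -4.6, 3.5]
gripper_width: 0.001
```

apply_moves(moves=[[1,-1,0,0,0,0,0],[1,0,0,0,0,0,0]])

```text
time: 10.55
tool_pos: [0.6338, -0.013, 0.0481]
tool_rot: [-0.472, 0.472, -0.526, 0.527]
contact_force: [-0.5, -5.4, 4.7]
gripper_width: -0.001
```

```bash
python3 - <<'E'
from h import *
s=manip.state();rep(s)
E
```

```text
10.55 tcp cradle [ 1.1498 -1.8259] 0.048124574071982194 F cradle [ 0.1205 -5.4228] 4.746196362111822
```

Pin y is about 35, with no stop felt yet. I creep on until the force rises.

apply_moves(moves=[[1,-0.7,0,0,0,0,0],[1,0,0,0,0,0,0]])

```text
time: 10.75
tool_pos: [0.6339, -0.0124, 0.0481]
tool_rot: [-0.472, 0.472, -0.526, 0.527]
contact_force: [0.6, -5.1, 4.2]
gripper_width: 0.003
```

apply_moves(moves=[[1,-0.7,0,0,0,0,0],[1,0,0,0,0,0,0]])

```text
time: 10.95
tool_pos: [0.634, -0.0117, 0.0481]
tool_rot: [-0.472, 0.472, -0.526, 0.527]
contact_force: [-0.5, -4.9, 4.2]
gripper_width: 0.004
```

apply_moves(moves=[[1,-0.7,0,0,0,0,0],[1,0,0,0,0,0,0]])

```text
time: 11.15
tool_pos: [0.634, -0.011, 0.0481]
tool_rot: [-0.472, 0.472, -0.526, 0.527]
contact_force: [-0.7, -5.3, 5.1]
gripper_width: 0.001
```

apply_moves(moves=[[1,-0.7,0,0,0,0,0],[1,0,0,0,0,0,0]])

```text
time: 11.35
tool_pos: [0.6341, -0.0103, 0.0481]
tool_rot: [-0.472, 0.472, -0.526, 0.527]
contact_force: [-0.5, -5.3, 4.6]
gripper_width: -0.003
```

```bash
python3 - <<'E'
from h import *
s=manip.state();rep(s)
cv2.imwrite('pics/w6.png',manip.grab_frame('wrist'))
E
```

```text
11.35 tcp cradle [1.1378 0.9365] 0.048108173990823004 F cradle [ 0.1226 -5.2757] 4.592387264087905
```

View pics/w6.png

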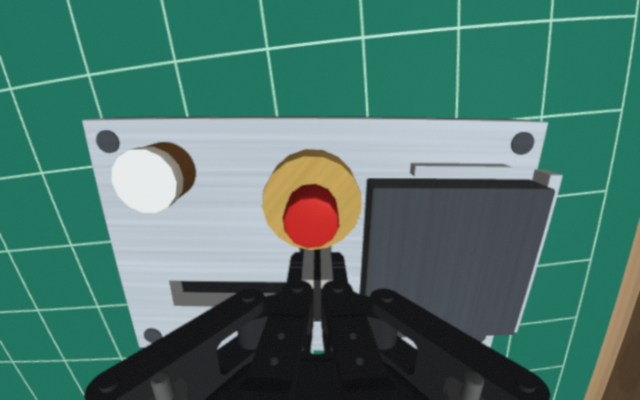

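```bash
python3 - <<'E'
from h import *
s=manip.state();f=lambda l,z:(px2w('wrist',l,z,s)[:,:2]-c0)@Rm*1e3
print('edge',f([(83,121),(547,123),(312,121)],.021),'collar',f([(263,202),(361,202),(312,149)],.041),'knob',f([(312,221)],.063))
s=dict(s);T=toolT(s);s['tool_pos']=np.array([.6299,-.0518,.0486])
print('w5: end',f([(297,96),(332,96)],.021),'edge',f([(312,29)],.021),'collar',f([(312,149)],.041))
E
```

```text
edge [[-118.7731   74.0532]
 [ 119.9199   72.9673]
 [  -1.0656   72.7646]] collar [[-24.1204  37.0824]
 [ 22.1846  37.06  ]
 [ -0.83    62.1278]] knob [[-0.6478 36.9124]]
w5: end [[-8.0223 42.9721]
 [ 9.0648 42.9665]] edge [[-0.561 72.551]] collar [[-0.5229 20.3442]]
```

apply_moves(moves=[[1,-0.7,0,0,0,0,0],[1,0,0,0,0,0,0]])

```text
time: 11.6
tool_pos: [0.6342, -0.0099, 0.0481]
tool_rot: [-0.472, 0.472, -0.526, 0.527]
contact_force: [-0.3, -5.9, 5.1]
gripper_width: 0.002
```

apply_moves(moves=[[1,-0.7,0,0,0,0,0],[1,0,0,0,0,0,0]])

```text
time: 11.8
tool_pos: [0.6342, -0.0098, 0.0481]
tool_rot: [-0.472, 0.472, -0.525, 0.527]
contact_force: [-0.9, -8.2, 4.6]
gripper_width: -0.001
```

The pin is on its stop: the arm stalled and the force rose. Now I retreat and look.

apply_moves(moves=[[1,4,0,0,0,0,0],[1,10,0,0,0,0,0],[1,10,0,0,0,0,0],[1,0,-30,0,0,0,0],[1,0,-40,0,0,0,0],[1,0,-40,0,0,0,0],[1,40,-20,0,0,0,0],[1,45,0,0,0,0,0],[1,45,0,0,0,0,0],[1,0,0,0,0,0,0],[1,0,0,0,0,0,0]])

```text
time: 12.9
tool_pos: [0.6163, -0.1624, 0.1766]
tool_rot: [0.472, -0.471, 0.528, -0.527]
contact_force: [-0.1, -0.5, -0.2]
gripper_width: 0.001
```

```bash
python3 - <<'E'
from h import *
s=manip.state();rep(s)
w=manip.grab_frame('wrist')[:300];t=manip.grab_frame('top');cv2.imwrite('pics/t7.png',t)
im=cv2.resize(t[90:200,240:380],(640,503)[::1],interpolation=cv2.INTER_CUBIC)
cv2.imwrite('pics/f.png',np.vstack([w,im[:300]]))
E
```

```text
12.9 tcp cradle [  -0.0495 -152.1944] 0.17664991380376294 F cradle [-0.0065 -0.4599] -0.151286214453467
```

View pics/f.png

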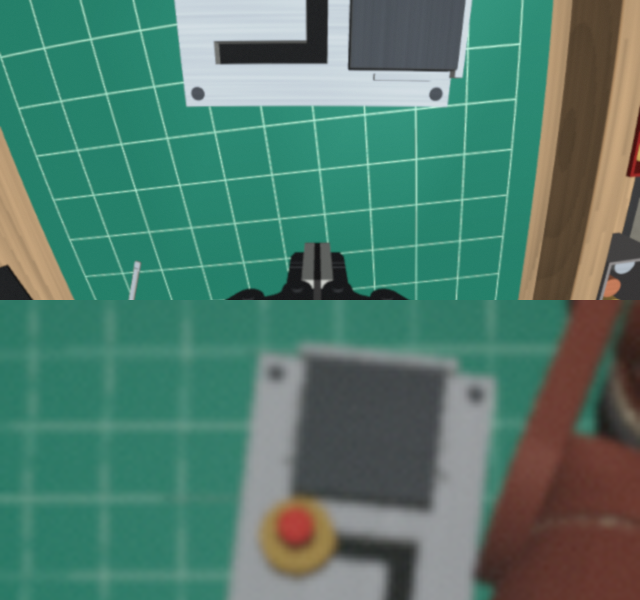

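The pin stands at the far end of the short leg, the block is in place, and the hand is clear with about 0 N on it.

```bash
python3 - <<'E'
from h import *
print((px2w('top',[(304.75,139.4)],.063)[:,:2]-c0)@Rm*1e3)
print(manip.job_done())
E
```

```text
[[-3.7571 35.1678]]
the job is handed in; nothing more can be done
None
```

The pin is locked at the far end of the short leg. With the fingers shut and low on the collar, I pushed it along the long leg to the corner. I then lifted clear, went round with a quarter turn of the tool, and pushed it along the short leg. The job was handed in at about 13 s.

- **Pin at its stop:** the last push stalled, with the force rising from about 5 N to 8 N. The final top view puts the knob 35 mm along the cradle's +y, against my estimate of 34–36 mm for `slot_end`.
- **Checks that disagreed:** across the leg (cradle x), the final top view puts the knob at about −4 mm, while the close wrist view gave −1 mm. The slot allows only ±1.5 mm of play, so I put this down to reading the coarse picture. The stop also came about 2 mm later than first estimated.
- **Other things:** the last views show the block still in place. I last saw the pot in its place in the wrist view shortly before the stop. I did not look specifically at the rest of the bench at the end, but the hand only worked over the cradle.
- **Forces and hand:** the readings during the pushes stayed under about 10 N. The hand finished clear, with contact force near zero.

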